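# Load a round bar into the lever collet to its depth stop

### The arm

A 6-joint arm with a two-finger parallel gripper is mounted at the origin on a cart in front of the work surface, level with it; the furniture and walls round the work are solid. World frame = base frame: x ahead of the robot, y to its left, z up, the work surface at z = 0. Lengths are in m, angles in rad, forces in N, time in s.
With the tool pointing down it reaches from about 0.35 to 0.775 m from the base axis. Payload 5.5 kg.
Tool frame: the origin (TCP) lies at the very end of the fingers, on their centre line; the grasp point (between the pads) lies 19 mm behind it (grip_point_offset is the distance from the TCP to the grasp point, in m); z points along the fingers, y is the direction in which the jaws open and shut (so a half turn about z gives the same grasp; the last joint's range is limited). The gripper opens to 85 mm and grips with 20 to 120 N. Pads are 22 mm wide; open, the fingers measure 114 mm over their backs; the gripper's body (76 mm by 85 mm) begins 54 mm behind the grasp point. The pads swing forward as they close: fully open they stand 13 mm farther back than shut.
Start: joints at [1.193, 0.313, 0.046, 1.304, 0, 1.431], TCP at [0.135, 0.559, 0.231] pointing down, gripper open.
Joint ranges: [-2.76, 2.76], [-0.86, 1.69], [-1.03, 1.26], [-2.2, 2.34], [-1.47, 1.5], [-3.14, 3.14]. Speed limits (rad/s): [2.57, 2.57, 3.14, 3.14, 3.14, 3.14].

### API

Orientations are given as a unit quaternion [w, x, y, z].
In Python, from workcell import * gives the robot as it stands.
- The arm moves only by the shell command python3 -m crank 'ROWS' [OPENING] [FORCE]. ROWS is a JSON object of lists of equal length, an entry for each row: "travel": the shift along the tool's x, y, z in units of 40 mm (1.0 is 40 mm), a list of three; "turn": the turn about the tool's z in rad. In form: {"travel": [[x, y, z], ...], "turn": [turn, ...]}. A call has 1 to 5 rows; each row is the pose to reach, as a shift and turn from the pose commanded when the call began, along the tool's axes at that moment; what a row does not reach only later rows make up. A row lasts 1/12 s, in which the tool goes at most 41.7 mm and 7.16 degrees, less where a joint would pass 70% of its speed; a pose out of reach is approached as far as the arm can. A call with a gripper value outside its range is refused whole. OPENING is the finger opening in mm, from 0 to 85.4, set as the call begins (- or left out, the last holds). The fingers move at their own pace and stop on an object; FORCE is the grip in N (left out, the last holds). Time passes only in rows, so rows that repeat a pose let the fingers close. It gives the time, the measured TCP pose, the force and the opening at its end, in the units of the state.
- get_state(): the state, without advancing time (a new reading comes with each control period).
- read_camera(name): name is "scene" or "top"; returns a dict with "image" (384x512x3 uint8, red, green, blue), "K" (3x3 intrinsics, pixels), "k1" (the pictures are not rectified: a ray, as slopes to the right and down, at radius r is drawn at 1 + k1 r^2 times it, then the intrinsics apply), "R" (3x3) and "t" (3): a world point X has camera coordinates R X + t. Camera axes: x right, y down, z forward; pixel columns grow to the right and rows downward; lengths in m; the calibration is good to about 2 mm. A picture is of the moment at which its call begins. There is no depth.
- hand_in(): hands the job in, once; it reports no verdict.
The state is a dict: "clock": time; "joint_pos": joint angles; "qvel": joint speeds; "tau": joint torques, N m; "tcp_pos": TCP position; "orientation": TCP orientation; "wrist_force": force on the tool from outside, world axes, zero at the start; "ft_torque": the same for the moment, N m; "finger_gap": finger opening in m.
Only numpy, scipy, OpenCV 4.12 (cv2) and the standard library are available. Lean on these libraries where they do the work, as an engineer would, in place of code of your own. Each camera call takes 0.05 s, during which the arm holds its last target. There are 200 camera calls.

### The job

Load the round brass bar into the lever collet on the bench: feed it straight into the open mouth until you feel it come up against the depth stop hidden inside the bore, then let go of it and swing the collet lever fully home to clamp it. Feed it gently: a sprung ball in the bore drags on the bar before it gets to the stop, and the stop is only held by friction, so it must be touched but not driven back. Leave the hexagonal bar in the stock rest and do not disturb the glue stick or the flush cutter.

Things in the scene. Friction and masses are not known exactly. Their poses are not given: they have to be found in the camera images.
- round_bar_center (a point): Centre of the loose round brass bar: 12 mm diameter, 170 mm long along this point's y axis, both ends chamfered alike (either may be fed), 120 to 200 g. It starts level in a notch of the wooden stock rest, its axis 41 mm above the bench.
- hex_bar_center (a point): Centre of the hexagonal brass bar, 16 mm across flats, 170 mm long along this point's y axis, lying in the other notch of the stock rest, parallel to the round bar and 86 mm from it, on either side. It is to stay there.
- stock_rest: Wooden stock rest, fixed; origin under its centre, at bench level. Board 170 (x) x 136 (y) x 8 mm with two V-notched rails along x, 12 mm thick, middles at y = -58 and +58 mm, tops 42 mm above the bench. The bars lie across both rails at x = -43 and +43 mm; between the rails they are free from all sides, 27 mm clear of the board.
- collet_fixture: Grey lever collet closer screwed to the bench; origin under its centre, at bench level, y axis along the bore towards the mouth. Base 104 (x) x 160 (y) x 12 mm, barrel 52 mm diameter along y. Deep in the 14 mm bore, out of sight, is the depth stop, its face 36 to 72 mm behind the mouth plane, set differently each time; it slips back if pushed with more than about 15 N.
- collet_mouth (a point): Centre of the open mouth in the plane of the jaw faces, 62 mm above the bench; y points straight out of it (about to the robot's left), z up: the bar is fed along -y. Nose cap 43 mm wide round three jaws: 13 mm bore when open, conical lead-in 19 mm wide. From 31 mm in, a sprung ball drags on the bar with 2 to 7 N; at the stop the force rises steeply and keeps rising.
- collet_lever (a joint): Lever angle in rad about its upright pivot: 0 fully open (pointing along -x of collet_mouth, towards the robot), 1.30 fully closed at its end stop, turning anticlockwise seen from above: the knob sweeps away from the mouth side until the lever points nearly along -y. Starts at 0 to 0.08. Takes 5 to 8 N at the knob and stays where it is left.
- lever_knob (a point): Middle of the black upright grip at the lever's free end: a round post 15 mm in diameter, from 112 to 154 mm above the bench, this point 138 mm above it. The lever arm, a 9 mm round steel bar, runs from its foot to the pivot, 105 mm above the bench.
- collet_lever_hinge (a point): Point on the lever's upright pivot axis, level with lever_knob and 110 mm from it. The pivot stands on top of the barrel, 95 mm behind the mouth plane; the cap on it ends 113 mm above the bench.
- glue_stick: Loose upright glue stick, 28 mm diameter, 92 mm tall, origin at the centre of its foot. A bystander.
- flush_cutter: Loose pair of small flush cutters with blue grips lying on the bench, 57 x 139 x 12 mm, origin at the centre of the underside. A bystander.
Things that resemble listed ones, but are neither listed nor needed, are in the scene too. What is shaped like the part that bears round_bar_center but purple is not meant.

How it is judged:
By the outcome, as a careful person would: the job done as asked, in the order asked, and still so for the second after the job is handed in, with the robot touching nothing.
It also fails if it takes over 72 s, if anything falls off the work surface, if the arm or the gripper's body presses on something with over 40 N, if the wrist force passes 120 N, or if a joint passes its speed limit or range.

## Working session

There is one attempt and no reset: what is moved stays moved. The work goes in short steps, Python scripts to look and compute and a shell command to move; the robot and the scene stay as the last step left them, time stands still between calls to the robot, and variables do not carry over. Pictures are saved under pics/ and viewed, about 8 in all and at most 12, crops included, and the job is handed in when it is done.

```bash
mkdir -p pics; ls; python3 - <<'E'
from workcell import *
import cv2,json
print(get_state())
for n in("scene","top"):
    c=read_camera(n); cv2.imwrite(f"pics/{n}0.png",c["image"][:,:,::-1]); print(n,c["K"],c["k1"],c["R"],c["t"])
E
```

```text
pics
{'clock': 0.0, 'joint_pos': array([1.19337894e+00, 3.13991621e-01, 4.49600931e-02, 1.30357127e+00,
       2.29935542e-06, 1.43120788e+00]), 'qvel': array([ 0.00092706, -0.00115648,  0.00058105,  0.00151805, -0.00017751,
       -0.00125994]), 'tau': array([-1.27531825e-03, -4.80625212e+01,  2.98534745e+01,  1.92893978e-02,
       -2.72779052e-04,  4.75993048e-06]), 'tcp_pos': array([0.13527941, 0.55833766, 0.23040612]), 'orientation': array([-2.32009245e-04,  1.18634361e-01,  9.92937597e-01, -8.72932444e-04]), 'wrist_force': array([ 0.27766412,  0.53941243, -0.85984607]), 'ft_torque': array([ 0.0079121 , -0.04475634, -0.01570418]), 'finger_gap': 0.08515486883339299}
scene [[351.07824169   0.         261.08739477]
 [  0.         351.07824169 186.3041114 ]
 [  0.           0.           1.        ]] -0.06109776868516719 [[ 0.82695923 -0.56163136  0.02662044]
 [-0.23733375 -0.39159318 -0.88900364]
 [ 0.5097167   0.72885184 -0.45712567]] [-0.54042822  0.24311736  0.84521164]
top [[403.16803558   0.         262.29486738]
 [  0.         403.16803558 190.63884688]
 [  0.           0.           1.        ]] -0.0274476059852987 [[ 0.0126718  -0.99989923 -0.00639964]
 [-0.98395499 -0.01133013 -0.17805675]
 [ 0.1779663   0.00855325 -0.98399941]] [-0.04123803  0.6169029   1.10235885]
```

```bash
python3 - <<'E'
import cv2
for n in("scene","top"):
    cv2.imwrite(f"pics/{n}0b.png",cv2.resize(cv2.imread(f"pics/{n}0.png"),(800,600),interpolation=cv2.INTER_CUBIC))
E
```

```text
(no output)
```

View pics/scene0b.png

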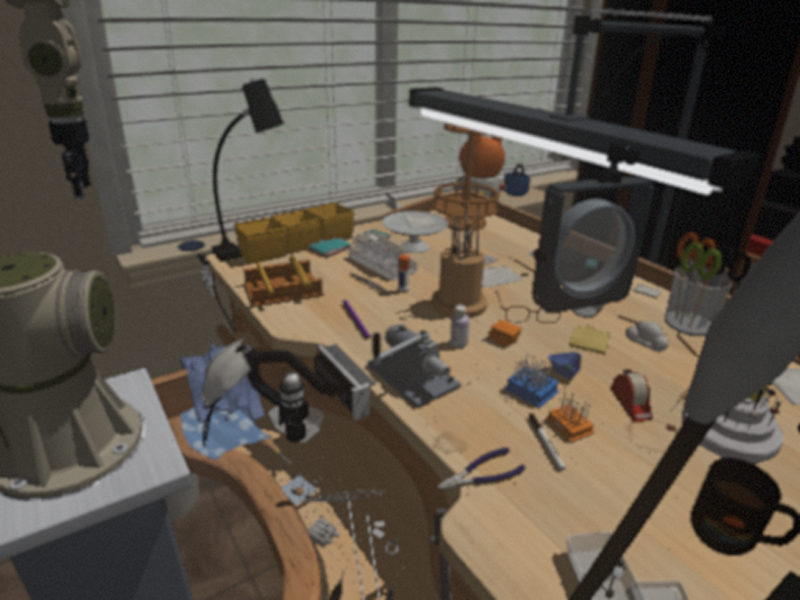

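View pics/top0b.png

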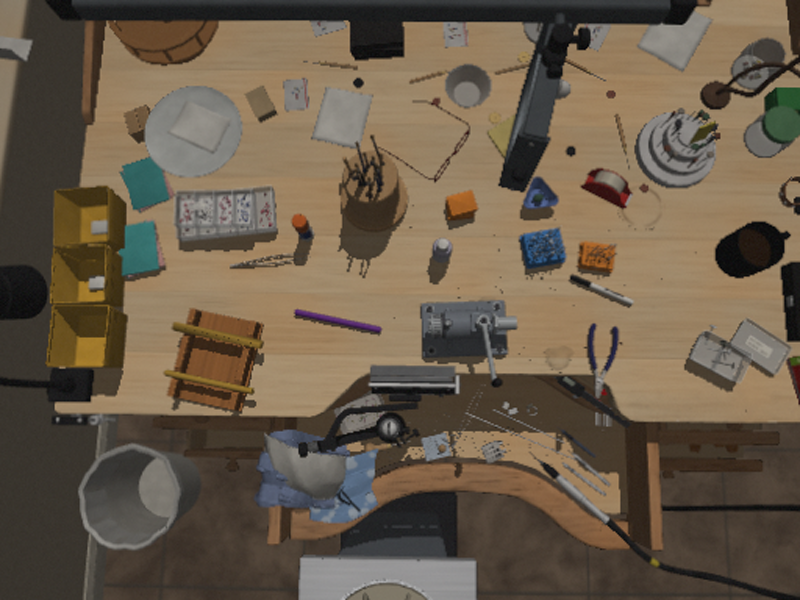

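The scene view shows the rest at (283,282) and the collet at (415,365). The top view shows the rest at (215,360) with two brass bars, at (217,335) and (208,381). The purple decoy is at (337,321), the collet at (465,330) with its mouth facing left at about (425,323), and the knob at (496,382). Candidates for the round bar are those two bars and the purple rod. Next I'll enlarge the rest and the collet.

```bash
cat > h.py <<'E'
import numpy as np,cv2
from workcell import *
from scipy.optimize import least_squares
def proj(c,X):
    p=np.atleast_2d(X)@c["R"].T+c["t"]; s=p[:,:2]/p[:,2:]; s=s*(1+c["k1"]*(s**2).sum(1,keepdims=True))
    return s@c["K"][:2,:2].T+c["K"][:2,2]
def ray(c,uv):
    s=(np.array(uv,float)-c["K"][:2,2])/c["K"][0,0]; q=s.copy()
    for _ in range(20): q=s/(1+c["k1"]*(q@q))
    d=c["R"].T@np.r_[q,1]; return -c["R"].T@c["t"],d/np.linalg.norm(d)
def atz(c,uv,z):
    o,d=ray(c,uv); return o+d*(z-o[2])/d[2]
def tri(ca,a,cb,b):
    f=lambda X:np.r_[proj(ca,X)[0]-a,proj(cb,X)[0]-b]
    r=least_squares(f,[.4,.1,.05]); return r.x,np.abs(r.fun).max()
E
python3 - <<'E'
import numpy as np,pickle
from h import *
C={n:read_camera(n) for n in("scene","top")}
pickle.dump(C,open("C.pkl","wb"))
print(proj(C["top"],get_state()["tcp_pos"]),proj(C["scene"],get_state()["tcp_pos"]))
t=C["top"]["image"][:,:,::-1];s=C["scene"]["image"][:,:,::-1]
def crop(im,x,y,w,h,k): return cv2.resize(im[y:y+h,x:x+w],None,fx=k,fy=k,interpolation=cv2.INTER_CUBIC)
# top: rest 100..180,190..270 ; collet 260..340,180..260
a=np.hstack([crop(t,100,190,80,75,5),crop(s,150,155,80,75,5)])
b=np.hstack([crop(t,260,180,80,75,5),crop(s,225,195,80,75,5)])
im=np.clip(np.vstack([a,b])[:600].astype(float)*1.5,0,255).astype(np.uint8)
for (ox,oy,x0,y0) in((100,190,0,0),(150,155,400,0),(260,180,0,375),(225,195,400,375)): pass
for x in range(0,800,50): cv2.line(im,(x,0),(x,4),(0,255,255),1)
print(im.shape)
cv2.imwrite("pics/a.png",im)
b=np.clip(b.astype(float)*1.5,0,255).astype(np.uint8);cv2.imwrite("pics/b.png",b)
cv2.imwrite("pics/a.png",np.clip(a.astype(float)*1.5,0,255).astype(np.uint8))
E
```

```text
[[-8.72607679e-02  3.81595013e+02]] [[ 53.70534892 126.32402303]]
(600, 800, 3)
```

View pics/a.png

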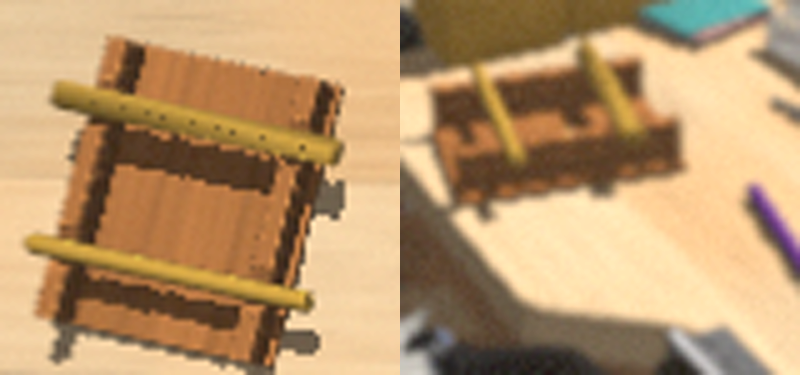

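View pics/b.png

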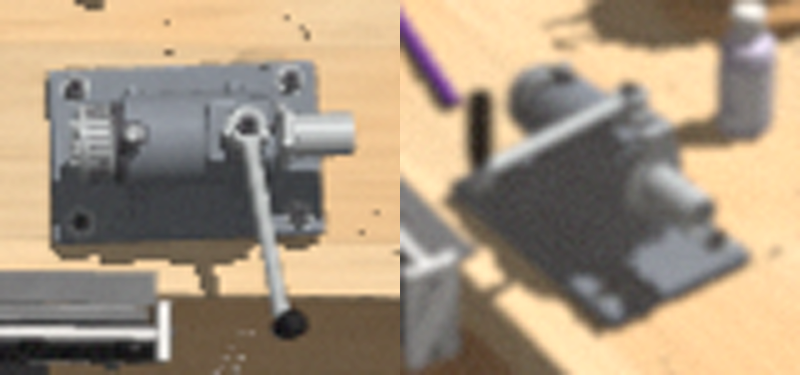

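The top crop shows the near bar, with ends at crop (28,243) and (311,300), thin and smooth: this is the round bar. The far bar, (55,95) to (340,150), is thicker and faceted, so it's the hex. The purple rod is excluded by its colour. The collet crops show the base corners, pivot (247,122) and knob (290,323).

```bash
python3 - <<'E'
from h import *
import pickle
C=pickle.load(open("C.pkl","rb"));T,S=C["top"],C["scene"]
ct=lambda o:(lambda x,y:np.array([o[0]+(x+.5)/5-.5,o[1]+(y+.5)/5-.5]))
rt,rs,kt,ks=ct((100,190)),ct((150,155)),ct((260,180)),ct((225,195))
print("cam",-T["R"].T@T["t"],-S["R"].T@S["t"])
for a,b in(((28,243),(80,66)),((311,300),(118,160))):
    print("bar tri",tri(T,rt(*a),S,rs(*b)),"z41",atz(T,rt(*a),.041),atz(S,rs(*b),.041))
A=atz(T,rt(28,243),.041);B=atz(T,rt(311,300),.041);print("len",np.linalg.norm(A-B),"c",(A+B)/2,"yaw",np.arctan2(*(-(A-B)[:2]*[1,-1])))
print("piv tri",tri(T,kt(247,122),S,ks(230,92)), atz(T,kt(247,122),.113))
print("knob top tri",tri(T,kt(290,322),S,ks(80,92)),atz(T,kt(290,322),.154),"foot",atz(S,ks(80,165),.112))
for p in((48,70),(317,60),(52,247),(323,235)): print("base",atz(T,kt(*p),.012))
for p in((205,330),(348,260)): print("base S",atz(S,ks(*p),.012))
for p in((68,103),(68,178),(68,140),(354,113),(354,153)): print("nose",atz(T,kt(*p),.062))
E
```

```text
cam [ 0.41134452 -0.04367304  1.19430027] [ 0.07379357 -0.82435239  0.6168866 ]
bar tri (array([0.47714197, 0.4125528 , 0.04583787]), np.float64(0.6195153469712693)) z41 [0.47621622 0.41486436 0.041     ] [0.48267062 0.42184858 0.041     ]
bar tri (array([0.44623987, 0.24928728, 0.04335814]), np.float64(0.0035583698391974394)) z41 [0.44630387 0.24989022 0.041     ] [0.44778224 0.25369588 0.041     ]
len 0.16766399288274325 c [0.46126005 0.33237729 0.041     ] yaw -0.17936671082517897
piv tri (array([ 0.57210991, -0.16162126,  0.10901402]), np.float64(0.03104272400736363)) [ 0.57159288 -0.16123135  0.113     ]
knob top tri (array([ 0.46344713, -0.17879367,  0.15291328]), np.float64(0.49201587596010654)) [ 0.46224713 -0.17803186  0.154     ] foot [ 0.46226393 -0.18307288  0.112     ]
base [ 0.61645752 -0.05405799  0.012     ]
base [ 0.62434859 -0.21419648  0.012     ]
base [ 0.51121517 -0.05741982  0.012     ]
base [ 0.52010601 -0.21628229  0.012     ]
base S [ 0.51427638 -0.22595349  0.012     ]
base S [ 0.6183445  -0.21877804  0.012     ]
nose [ 0.58888154 -0.06516702  0.062     ]
nose [ 0.54603289 -0.06550634  0.062     ]
nose [ 0.56767269 -0.06533468  0.062     ]
nose [ 0.58501056 -0.2275691   0.062     ]
nose [ 0.56212527 -0.2271792   0.062     ]
```

```bash
cat > fit.py <<'E'
from h import *
from scipy.ndimage import gaussian_filter1d
def avg(n,k=3):
    cs=[read_camera(n) for _ in range(k)]; c=cs[0]; c["f"]=np.mean([x["image"].astype(float) for x in cs],0); return c
def edge(c,ch,p0,p1,half,z,n=60):
    """strongest transition across line p0-p1 (px), points at height z; returns line fit x=a+b*y"""
    p0,p1=map(np.array,(p0,p1)); d=(p1-p0)/np.linalg.norm(p1-p0); nn=np.array([-d[1],d[0]])
    s=np.arange(-half,half+.01,.1); P=[]
    for f in np.linspace(0,1,n):
        q=(p0+f*(p1-p0)+s[:,None]*nn).astype(np.float32)
        v=cv2.remap(ch.astype(np.float32),q[None,:,0],q[None,:,1],cv2.INTER_LINEAR)[0]
        g=np.abs(np.gradient(gaussian_filter1d(v,6))); k=g[5:-5].argmax()+5
        w=g[max(0,k-8):k+9]; sc=(w*s[max(0,k-8):k+9]).sum()/w.sum()
        P.append(atz(c,p0+f*(p1-p0)+sc*nn,z)[:2])
    P=np.array(P); r=least_squares(lambda t:t[0]+t[1]*(P[:,1]-P[:,1].mean())-P[:,0],[P[:,0].mean(),0],loss="soft_l1",f_scale=.0004)
    return r.x[0],P[:,1].mean(),r.x[1],np.median(np.abs(r.fun))
E
python3 - <<'E'
from fit import *
import pickle
T=avg("top",4);f=T["f"];rb=f[:,:,0]-f[:,:,2];gr=f.mean(2)
k=lambda x,y,o=(260,180):(o[0]+(x+.5)/5-.5,o[1]+(y+.5)/5-.5)
r=lambda x,y:k(x,y,(100,190))
pr=lambda n,e:print(n,"x=%.4f at y=%.4f slope %.4f res %.5f"%e)
pr("base far",edge(T,rb,k(62,71),k(300,63),2.5,.012))
pr("base near",edge(T,rb,k(70,246),k(305,236),2.5,0))
pr("nose far",edge(T,gr,k(72,103),k(110,102),2,.062,20))
pr("nose near",edge(T,gr,k(72,178),k(110,177),2,.062,20))
pr("barrel far",edge(T,gr,k(128,95),k(205,92),2,.062,20))
pr("rear far",edge(T,gr,k(315,114),k(350,113),2,.062,20))
pr("rear near",edge(T,gr,k(315,154),k(350,152),2,.062,20))
pr("bar far",edge(T,rb,r(60,241),r(290,288),1.6,.041))
pr("bar near",edge(T,rb,r(50,255),r(285,303),1.6,.041))
pr("lever L",edge(T,gr,k(253,150),k(275,290),1.6,.105,30))
pr("lever R",edge(T,gr,k(265,150),k(287,290),1.6,.105,30))
E
```

```text
base far x=0.6204 at y=-0.1332 slope -0.0527 res 0.00024
base near x=0.5174 at y=-0.1378 slope -0.0494 res 0.00032
nose far x=0.5906 at y=-0.0782 slope -0.0188 res 0.00040
nose near x=0.5497 at y=-0.0784 slope -0.0360 res 0.00018
barrel far x=0.5932 at y=-0.1212 slope -0.1697 res 0.00168
rear far x=0.5821 at y=-0.2154 slope 0.0212 res 0.00028
rear near x=0.5601 at y=-0.2151 slope -0.0986 res 0.00014
bar far x=0.4654 at y=0.3292 slope 0.1964 res 0.00035
bar near x=0.4584 at y=0.3328 slope 0.1920 res 0.00027
lever L x=0.5121 at y=-0.1707 slope 5.2216 res 0.00251
lever R x=0.5200 at y=-0.1763 slope 4.9964 res 0.00240
```

Fixture yaw is about +0.05 rad, and the mouth is near (0.568,-0.066). The bar centre is (0.461,0.332) with yaw about -0.19. I'll go above the bar, gripping about 20 mm behind its centre.

```bash
cat > go.py <<'E'
import sys,numpy as np
from workcell import get_state
from scipy.spatial.transform import Rotation as Ro
# goal: x y z yaw(world angle of tool x, deg) -> travel units & turn
s=get_state();q=s["orientation"];R=Ro.from_quat([q[1],q[2],q[3],q[0]]).as_matrix()
g=np.array([float(a) for a in sys.argv[1:5]])
yaw=np.degrees(np.arctan2(R[1,0],R[0,0]));d=(g[3]-yaw+180)%360-180
print("travel",np.round(R.T@(g[:3]-s["tcp_pos"])/.04,3),"turn",round(-np.radians(d),3),"| yaw",round(yaw,2),"z",np.round(R[:,2],3),"tcp",np.round(s["tcp_pos"],4),"j",np.round(s["joint_pos"],2),"F",np.round(s["wrist_force"],1),"gap",round(s["finger_gap"],4),"t",round(s["clock"],2))
E
python3 -m crank '{"travel":[[-0.9,-0.3,0],[-1.8,-0.6,0],[-2.7,-0.9,0],[-3.6,-1.2,0],[-4.5,-1.5,0]],"turn":[-0.12,-0.24,-0.36,-0.48,-0.6]}' 85 60; python3 go.py .465 .352 .15 259
```

```text
clock: 0.82
tcp_pos: [0.2943, 0.4593, 0.2315]
orientation: [0.0, -0.173, 0.985, 0.0]
wrist_force: [-1.2, 1.4, 0.3]
finger_gap: 0.0851
travel [-3.097 -3.976  2.037] turn -1.031 | yaw -160.07 z [ 0.  0. -1.] tcp [0.2943 0.4593 0.2315] j [ 0.85  0.26 -0.03  1.28  0.    0.51] F [-1.2  1.4  0.3] gap 0.0851 t 0.82
```

```bash
python3 -m crank '{"travel":[[-0.6,-0.8,0.2],[-1.2,-1.6,0.6],[-1.8,-2.4,1],[-2.4,-3.2,1.2],[-3,-3.9,1.4]],"turn":[-0.12,-0.24,-0.36,-0.48,-0.6]}' 85 60;  python3 -m crank '{"travel":[[0,0,0],[0,0,0],[0,0,0],[0,0,0],[0,0,0]],"turn":[-0.12,-0.24,-0.36,-0.43,-0.43]}'; python3 -m crank '{"travel":[[0,0,0],[0,0,0]],"turn":[0,0]}'; python3 go.py .465 .352 .15 259
```

```text
clock: 1.23
tcp_pos: [0.4527, 0.3559, 0.1764]
orientation: [-0.0, -0.452, 0.892, 0.0]
wrist_force: [0.0, 0.7, -0.3]
finger_gap: 0.0852
clock: 1.65
tcp_pos: [0.4521, 0.3572, 0.177]
orientation: [-0.0, -0.63, 0.777, 0.0]
wrist_force: [0.1, -0.3, -0.2]
finger_gap: 0.0847
clock: 1.82
tcp_pos: [0.4518, 0.3575, 0.1771]
orientation: [0.0, -0.629, 0.778, 0.0]
wrist_force: [0.4, 0.7, 0.5]
finger_gap: 0.0852
travel [ 0.065 -0.35   0.677] turn -0.019 | yaw -102.11 z [ 0.  0. -1.] tcp [0.4518 0.3575 0.1771] j [ 0.53  0.34 -0.06  1.18  0.   -0.83] F [0.4 0.7 0.5] gap 0.0852 t 1.82
```

```bash
python3 -m crank '{"travel":[[0.06,-0.35,0.4],[0.06,-0.35,1],[0.06,-0.35,1.6],[0.06,-0.35,2.2],[0.06,-0.35,2.8]],"turn":[-0.02,-0.02,-0.02,-0.02,-0.02]}' 70;  python3 -m crank '{"travel":[[0,0,0.4],[0,0,0.8],[0,0,1.08],[0,0,1.08]],"turn":[0,0,0,0]}'; python3 go.py .465 .352 .022 259
python3 - <<'E'
from h import *
out=[]
for n,(x,y) in (("top",(90,180)),("scene",(130,130))):
    c=read_camera(n)["image"][y:y+100,x:x+80,::-1]; out.append(cv2.resize(c,None,fx=5,fy=5,interpolation=cv2.INTER_CUBIC))
cv2.imwrite("pics/g.png",np.clip(np.hstack(out)*1.5,0,255).astype(np.uint8))
E
```

```text
clock: 2.23
tcp_pos: [0.4651, 0.3523, 0.0642]
orientation: [0.0, -0.636, 0.771, -0.0]
wrist_force: [0.5, 0.2, 0.4]
finger_gap: 0.0698
clock: 2.57
tcp_pos: [0.4633, 0.3513, 0.0194]
orientation: [-0.002, -0.637, 0.771, 0.0]
wrist_force: [-1.1, 0.0, 0.5]
finger_gap: 0.0697
travel [-0.024 -0.037 -0.066] turn 0.002 | yaw -100.9 z [-0.004 -0.002 -1.   ] tcp [0.4633 0.3513 0.0194] j [ 0.51  0.48 -0.26  0.84  0.   -0.87] F [-1.1  0.   0.5] gap 0.0697 t 2.57
```

View pics/g.png

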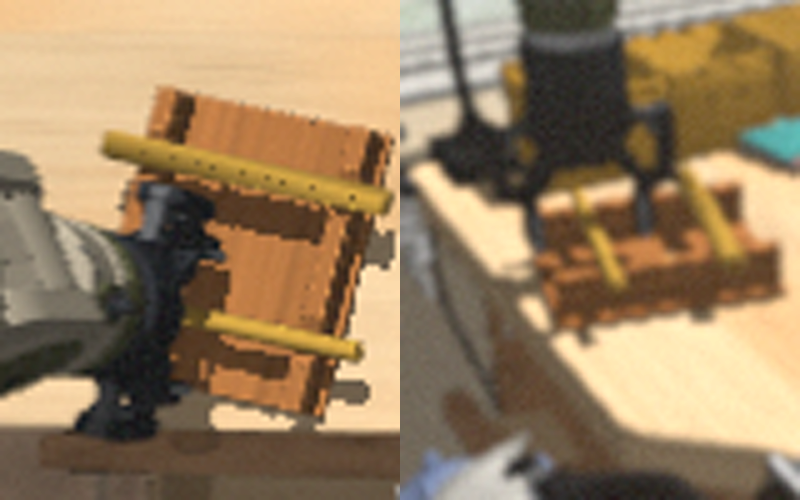

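The picture shows the fingers on each side of the round bar, at (530,240) and (645,215) with the bar at about (590,220). The hex bar at (715,220) is clear of them. I'll close the gripper.

```bash
python3 -m crank '{"travel":[[0,0,-0.06],[0,0,-0.06],[0,0,-0.06],[0,0,-0.06],[0,0,-0.06]],"turn":[0,0,0,0,0]}' 4 60;  python3 -m crank '{"travel":[[0,0,0],[0,0,0],[0,0,0],[0,0,0],[0,0,0]],"turn":[0,0,0,0,0]}'; python3 go.py .465 .352 .022 259; python3 -m crank '{"travel":[[0,0,-0.2],[0,0,-0.4],[0,0,-0.8],[0,0,-1.2],[0,0,-1.6]],"turn":[0,0,0,0,0]}'; python3 -m crank '{"travel":[[0,0,-0.4],[0,0,-0.4],[0,0,-0.4]],"turn":[0,0,0]}';python3 go.py .56 .1 .1 273
```

```text
clock: 3.08
tcp_pos: [0.4656, 0.3523, 0.025]
orientation: [0.001, -0.637, 0.771, -0.0]
wrist_force: [-0.5, -0.5, 5.9]
finger_gap: 0.0101
clock: 3.5
tcp_pos: [0.4657, 0.3524, 0.025]
orientation: [0.001, -0.637, 0.771, -0.0]
wrist_force: [-0.8, -0.2, 5.9]
finger_gap: 0.0097
travel [0.012 0.014 0.075] turn 0.002 | yaw -100.87 z [ 0.001  0.001 -1.   ] tcp [0.4657 0.3524 0.025 ] j [ 0.51  0.47 -0.26  0.84 -0.   -0.87] F [-0.8 -0.2  5.9] gap 0.0097 t 3.5
clock: 3.92
tcp_pos: [0.4646, 0.352, 0.089]
orientation: [-0.0, -0.637, 0.771, 0.0]
wrist_force: [0.3, 0.4, -0.9]
finger_gap: 0.0098
clock: 4.17
tcp_pos: [0.4657, 0.3526, 0.1052]
orientation: [0.001, -0.637, 0.771, -0.0]
wrist_force: [0.3, 0.3, -1.3]
finger_gap: 0.0097
travel [ 5.757 -3.504  0.125] turn -0.242 | yaw -100.86 z [ 0.002  0.001 -1.   ] tcp [0.4657 0.3526 0.1052] j [ 0.51  0.39 -0.15  1.02  0.   -0.87] F [ 0.3  0.3 -1.3] gap 0.0097 t 4.17
```

```bash
python3 go.py .56 .09 .1 272.9;  python3 -m crank '{"travel":[[0.5,-0.3,0],[1.2,-0.7,0],[2,-1.2,0],[2.8,-1.7,0],[3.6,-2.2,0]],"turn":[-0.05,-0.1,-0.15,-0.2,-0.24]}'; python3 -m crank '{"travel":[[0.7,0,0],[1.4,0,0],[1.9,0,0],[2,0,0],[2,0,0]],"turn":[0,0,0,0,0]}'; python3 -m crank '{"travel":[[0,0,0],[0,0,0],[0,0,0]],"turn":[0,0,0]}'; python3 go.py .561 .075 .07 272.9
python3 - <<'E'
from h import *
out=[]
for n,(x,y) in (("top",(215,160)),("scene",(210,160))):
    c=read_camera(n)["image"][y:y+100,x:x+80,::-1]; out.append(cv2.resize(c,None,fx=5,fy=5,interpolation=cv2.INTER_CUBIC))
cv2.imwrite("pics/m.png",np.clip(np.hstack(out)*1.5,0,255).astype(np.uint8))
E
```

```text
travel [ 6.003 -3.551  0.125] turn -0.24 | yaw -100.86 z [ 0.002  0.001 -1.   ] tcp [0.4657 0.3526 0.1052] j [ 0.51  0.39 -0.15  1.02  0.   -0.87] F [ 0.3  0.3 -1.3] gap 0.0097 t 4.17
clock: 4.58
tcp_pos: [0.5236, 0.1927, 0.1027]
orientation: [0.001, 0.726, -0.688, -0.001]
wrist_force: [-0.2, 0.2, -1.5]
finger_gap: 0.0096
clock: 5.0
tcp_pos: [0.5276, 0.1129, 0.103]
orientation: [0.001, 0.724, -0.69, -0.001]
wrist_force: [0.3, -0.4, -1.1]
finger_gap: 0.0099
clock: 5.25
tcp_pos: [0.5281, 0.1154, 0.1039]
orientation: [0.0, 0.725, -0.688, -0.0]
wrist_force: [-0.4, 0.0, -1.3]
finger_gap: 0.0098
travel [ 1.052 -0.769  0.848] turn 0.002 | yaw -87.01 z [-0.  0. -1.] tcp [0.5281 0.1154 0.1039] j [ 0.07  0.32 -0.27  0.98  0.   -1.56] F [-0.4  0.  -1.3] gap 0.0098 t 5.25
```

View pics/m.png

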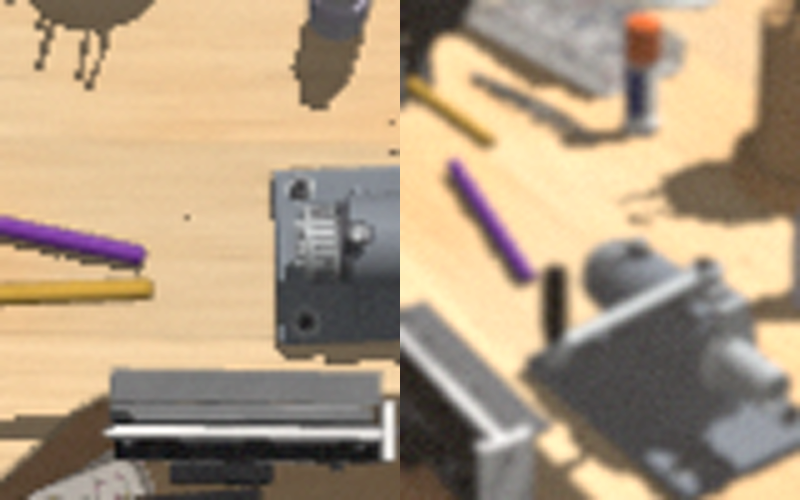

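The picture shows the bar held level, with its tip at (152,288) in the top crop pointing at the mouth at (300,240). I'll move onto the mouth axis at its height.

```bash
python3 -m crank '{"travel":[[0.4,-0.3,0.4],[0.8,-0.6,0.8],[1.05,-0.77,1.1],[1.05,-0.77,1.35],[1.05,-0.77,1.45]],"turn":[0,0,0,0,0]}'; python3 -m crank '{"travel":[[0,0,0],[0,0,0],[0,0,0],[0,0,0]],"turn":[0,0,0,0]}'; python3 go.py .561 .075 .046 272.9
python3 - <<'E'
from h import *
import pickle
D={n:[read_camera(n) for _ in range(3)] for n in("top","scene")}
pickle.dump(D,open("D.pkl","wb"))
out=[]
for n,(x,y) in (("top",(235,180)),("scene",(255,180))):
    c=np.mean([d["image"] for d in D[n]],0)[y:y+70,x:x+50,::-1]; out.append(cv2.resize(c,None,fx=8,fy=8,interpolation=cv2.INTER_CUBIC))
cv2.imwrite("pics/n.png",np.clip(np.hstack(out)*1.5,0,255).astype(np.uint8))
E
```

```text
clock: 5.77
tcp_pos: [0.5601, 0.0739, 0.0443]
orientation: [0.001, 0.724, -0.689, -0.001]
wrist_force: [-0.8, 0.5, -1.8]
finger_gap: 0.0099
clock: 6.1
tcp_pos: [0.5616, 0.0744, 0.0471]
orientation: [-0.001, 0.725, -0.689, 0.0]
wrist_force: [0.1, -0.2, -1.3]
finger_gap: 0.0098
travel [-0.016  0.014  0.027] turn 0.001 | yaw -87.07 z [ 0.001  0.    -1.   ] tcp [0.5616 0.0744 0.0471] j [-0.01  0.42 -0.28  0.87  0.   -1.63] F [ 0.1 -0.2 -1.3] gap 0.0098 t 6.1
```

View pics/n.png

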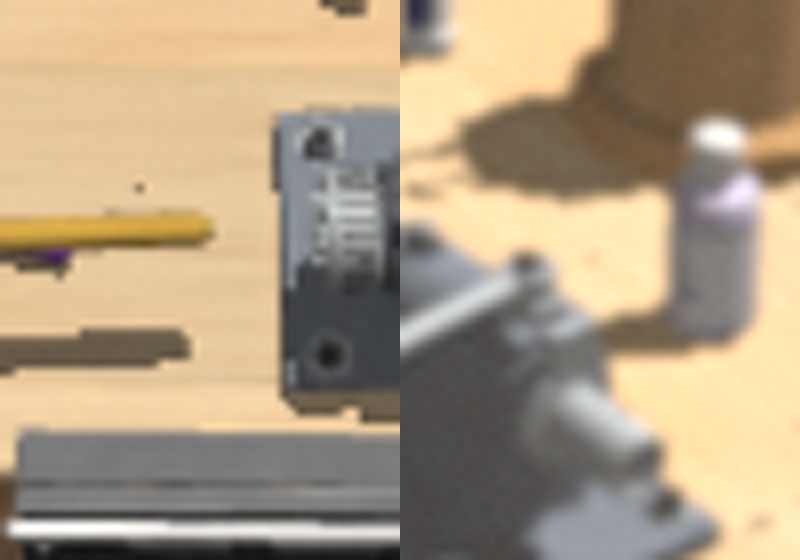

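```bash
python3 - <<'E'
from fit import *
import pickle
D=pickle.load(open("D.pkl","rb"))
T=D["top"][0];f=np.mean([d["image"].astype(float) for d in D["top"]],0);rb=f[:,:,0]-f[:,:,2];gr=f.mean(2);b=f[:,:,2]
k=lambda x,y:(235+(x+.5)/8-.5,180+(y+.5)/8-.5)
pr=lambda n,e:print(n,"x=%.4f at y=%.4f slope %.4f res %.5f"%e)
for n,ch in(("rb",rb),("b",b),("gr",gr)):
    pr(n+" bar far",edge(T,ch,k(10,217),k(190,211),1.5,.062,40))
    pr(n+" bar near",edge(T,ch,k(10,250),k(190,244),1.5,.062,40))
    pr(n+" nose far",edge(T,ch,k(330,165),k(375,163),1.5,.062,20))
    pr(n+" nose near",edge(T,ch,k(330,290),k(375,287),1.5,.062,20))
print("tip",atz(T,k(211,228),.062),"face",atz(T,k(315,228),.062))
S=D["scene"][0]
print(proj(S,[[.567,-.031,.062],[.561,.074,.062],[.5675,-.066,.062]]))
g=np.mean([d["image"] for d in D["scene"]],0)[150:220,210:290,::-1]
cv2.imwrite("pics/s.png",np.clip(cv2.resize(g,None,fx=8,fy=8,interpolation=cv2.INTER_CUBIC)*1.5,0,255))
E
```

```text
rb bar far x=0.5695 at y=0.0087 slope -0.0409 res 0.00009
rb bar near x=0.5603 at y=0.0086 slope -0.0643 res 0.00023
rb nose far x=0.5883 at y=-0.0806 slope -0.1022 res 0.00014
rb nose near x=0.5451 at y=-0.0808 slope -0.0837 res 0.00023
b bar far x=0.5702 at y=0.0088 slope -0.0452 res 0.00023
b bar near x=0.5579 at y=0.0085 slope -0.0373 res 0.00013
b nose far x=0.5903 at y=-0.0805 slope -0.0114 res 0.00040
b nose near x=0.5445 at y=-0.0809 slope 0.2044 res 0.00078
gr bar far x=0.5707 at y=0.0088 slope -0.0572 res 0.00037
gr bar near x=0.5585 at y=0.0085 slope 0.0147 res 0.00040
gr nose far x=0.5905 at y=-0.0805 slope -0.0672 res 0.00057
gr nose near x=0.5444 at y=-0.0809 slope 0.2161 res 0.00073
tip [ 0.56594301 -0.03062199  0.062     ] face [ 0.5663762  -0.06743315  0.062     ]
[[244.08514929 207.54676804]
 [225.77830288 194.15274572]
 [250.33707982 212.55983301]][ WARN:0@1.160] global loadsave.cpp:1063 imwrite_ Unsupported depth image for selected encoder is fallbacked to CV_8U.
```

View pics/s.png

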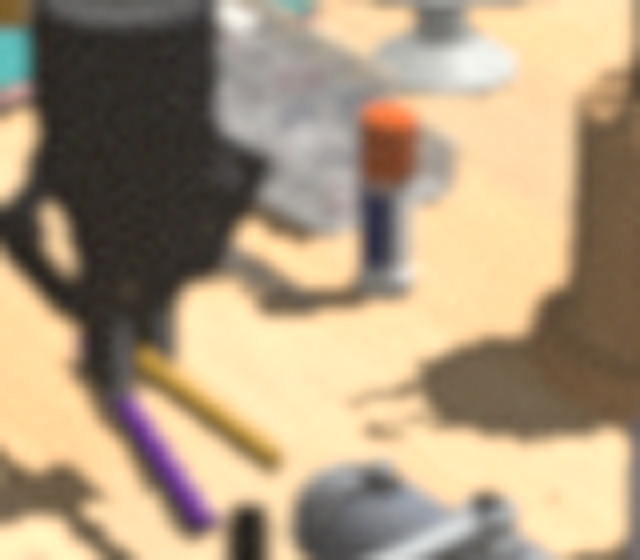

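The top crop shows the bar tip at (210,228) and the nose centre at about y=228, so they line up within 1–2 mm. The scene crop shows the tip at (278,458). I'll check its height against the nose silhouette.

```bash
python3 - <<'E'
from h import *
import pickle
D=pickle.load(open("D.pkl","rb"));S=D["scene"][0]
ax=np.array([-.051,.9987,0]);lx=np.array([.9987,.051,0]);m=np.array([.567,-.0665,.062])
th=np.linspace(0,2*np.pi,721)
for off in(0,-.02):
    c=m+off*ax+.0215*(np.cos(th)[:,None]*lx+np.sin(th)[:,None]*[0,0,1])
    p=(proj(S,c)-[210,150]+.5)*8-.5
    print("cap",off,"top",p[p[:,1].argmin()],"left",p[p[:,0].argmin()])
t=np.array([.5659,-.0308,0]);
for z in(.060,.062,.064):
    o=[]
    for s in(0,.03,.06):
        c=t+[0,0,z]+s*ax+.006*(np.cos(th)[:,None]*lx+np.sin(th)[:,None]*[0,0,1]);p=(proj(S,c)-[210,150]+.5)*8-.5
        n=np.array([.61,-.79]) # perpendicular to bar in image (up-right)
        o.append((p[(p@n).argmax()].round(0),p[(p@n).argmin()].round(0)))
    print(z,o)
g=np.mean([d["image"] for d in D["scene"]],0)
def up(v):return (v+.5)/8-.5
# brassness profile across bar, and nose profile
rb=(g[:,:,0]-g[:,:,2]).astype(np.float32)
for cx,cy in((210,405),(240,428)):
    s=np.arange(-24,25,4);q=np.float32([(210+up(cx+.61*a),150+up(cy-.79*a)) for a in s]);print(s,cv2.remap(rb,q[None,:,0],q[None,:,1],1)[0].round())
gy=g.mean(2).astype(np.float32)
for x in (335,345,355):
    ys=np.arange(440,490,4);q=np.float32([(210+up(x),150+up(y)) for y in ys]);print(x,list(zip(ys,cv2.remap(gy,q[None,:,0],q[None,:,1],1)[0].round())))
E
```

```text
cap 0 top [341.28886562 453.02372125] left [278.82124512 522.53707428]
cap -0.02 top [373.3499133  475.67802688] left [309.82679975 546.262234  ]
0.06 [(array([283., 456.]), array([264., 481.])), (array([239., 424.]), array([221., 449.])), (array([198., 394.]), array([179., 417.]))]
0.062 [(array([283., 452.]), array([264., 477.])), (array([239., 420.]), array([221., 444.])), (array([197., 389.]), array([179., 413.]))]
0.064 [(array([283., 447.]), array([264., 472.])), (array([239., 416.]), array([221., 440.])), (array([197., 385.]), array([179., 409.]))]
[-24 -20 -16 -12  -8  -4   0   4   8  12  16  20  24] [54. 50. 50. 55. 63. 72. 78. 78. 73. 69. 64. 60. 58.]
[-24 -20 -16 -12  -8  -4   0   4   8  12  16  20  24] [52. 47. 49. 54. 62. 70. 76. 76. 73. 68. 64. 59. 58.]
335 [(np.int64(440), np.float32(155.0)), (np.int64(444), np.float32(155.0)), (np.int64(448), np.float32(154.0)), (np.int64(452), np.float32(153.0)), (np.int64(456), np.float32(149.0)), (np.int64(460), np.float32(144.0)), (np.int64(464), np.float32(135.0)), (np.int64(468), np.float32(126.0)), (np.int64(472), np.float32(11
[... 388 characters left out ...]
.float32(129.0)), (np.int64(468), np.float32(119.0)), (np.int64(472), np.float32(113.0)), (np.int64(476), np.float32(108.0)), (np.int64(480), np.float32(104.0)), (np.int64(484), np.float32(99.0)), (np.int64(488), np.float32(90.0))]
355 [(np.int64(440), np.float32(152.0)), (np.int64(444), np.float32(154.0)), (np.int64(448), np.float32(153.0)), (np.int64(452), np.float32(151.0)), (np.int64(456), np.float32(144.0)), (np.int64(460), np.float32(136.0)), (np.int64(464), np.float32(123.0)), (np.int64(468), np.float32(110.0)), (np.int64(472), np.float32(104.0)), (np.int64(476), np.float32(99.0)), (np.int64(480), np.float32(95.0)), (np.int64(484), np.float32(90.0)), (np.int64(488), np.float32(82.0))]
```

Bar slope matches the bore. It sits about 1 mm high and 1 mm far, so I'll correct by +0.025 in tool y and z, then approach.

```bash
python3 -m crank '{"travel":[[0.2,0.025,0.025],[0.4,0.025,0.025],[0.6,0.025,0.025],[0.7,0.025,0.025],[0.7,0.025,0.025]],"turn":[0,0,0,0,0]}'; python3 -m crank '{"travel":[[0.05,0,0],[0.1,0,0],[0.15,0,0],[0.2,0,0],[0.2,0,0]],"turn":[0,0,0,0,0]}';  python3 go.py .567 .039 .046 272.9; python3 -m crank '{"travel":[[0.05,0,0],[0.1,0,0],[0.15,0,0],[0.15,0,0],[0.15,0,0]],"turn":[0,0,0,0,0]}';  python3 go.py .567 .039 .046 272.9
```

```text
clock: 6.82
tcp_pos: [0.5619, 0.0444, 0.0452]
orientation: [0.0, 0.724, -0.69, 0.0]
wrist_force: [0.3, -0.2, -1.5]
finger_gap: 0.0097
clock: 7.23
tcp_pos: [0.5622, 0.0376, 0.0452]
orientation: [-0.0, 0.725, -0.689, 0.0]
wrist_force: [0.2, -0.6, -2.2]
finger_gap: 0.0101
travel [-0.028 -0.123 -0.02 ] turn -0.0 | yaw -87.12 z [ 0. -0. -1.] tcp [0.5622 0.0376 0.0452] j [-0.08  0.41 -0.29  0.87 -0.   -1.7 ] F [ 0.2 -0.6 -2.2] gap 0.0101 t 7.23
clock: 7.65
tcp_pos: [0.5624, 0.0317, 0.0452]
orientation: [-0.0, 0.725, -0.689, -0.0]
wrist_force: [0.1, 1.0, -1.3]
finger_gap: 0.0099
travel [-0.175 -0.124 -0.02 ] turn -0.0 | yaw -87.12 z [ 0.  0. -1.] tcp [0.5624 0.0317 0.0452] j [-0.09  0.41 -0.29  0.87  0.   -1.71] F [ 0.1  1.  -1.3] gap 0.0099 t 7.65
```

```bash
for i in 1; do python3 -m crank '{"travel":[[0.03,0,0],[0.06,0,0],[0.1,0,0],[0.1,0,0]],"turn":[0,0,0,0]}';  python3 -m crank '{"travel":[[0.03,0,0],[0.06,0,0],[0.1,0,0],[0.1,0,0]],"turn":[0,0,0,0]}';  python3 -m crank '{"travel":[[0.03,0,0],[0.06,0,0],[0.1,0,0],[0.1,0,0]],"turn":[0,0,0,0]}'; done; python3 go.py .567 .039 .046 272.9
```

```text
clock: 7.98
tcp_pos: [0.5625, 0.0276, 0.0452]
orientation: [0.0, 0.725, -0.689, -0.0]
wrist_force: [-1.5, -0.1, -0.9]
finger_gap: 0.0098
clock: 8.32
tcp_pos: [0.5627, 0.0236, 0.0452]
orientation: [0.0, 0.725, -0.689, -0.0]
wrist_force: [-0.4, 0.6, -0.7]
finger_gap: 0.01
clock: 8.65
tcp_pos: [0.563, 0.0196, 0.0452]
orientation: [0.0, 0.725, -0.689, -0.0]
wrist_force: [-1.0, -0.7, -1.2]
finger_gap: 0.0097
travel [-0.48  -0.125 -0.02 ] turn -0.0 | yaw -87.13 z [-0. -0. -1.] tcp [0.563  0.0196 0.0452] j [-0.11  0.41 -0.29  0.87 -0.   -1.73] F [-1.  -0.7 -1.2] gap 0.0097 t 8.65
```

```bash
python3 -m crank '{"travel":[[0.04,0,0],[0.08,0,0],[0.12,0,0],[0.15,0,0],[0.15,0,0]],"turn":[0,0,0,0,0]}';  for i in 1 2; do :; done; python3 -m crank '{"travel":[[0.025,0,0],[0.05,0,0],[0.05,0,0]],"turn":[0,0,0]}'; python3 -m crank '{"travel":[[0.025,0,0],[0.05,0,0],[0.05,0,0]],"turn":[0,0,0]}'; python3 -m crank '{"travel":[[0.025,0,0],[0.05,0,0],[0.05,0,0]],"turn":[0,0,0]}'; python3 -m crank '{"travel":[[0.025,0,0],[0.05,0,0],[0.05,0,0]],"turn":[0,0,0]}'
```

```text
clock: 9.07
tcp_pos: [0.5633, 0.0135, 0.0452]
orientation: [0.0, 0.725, -0.689, 0.0]
wrist_force: [-1.0, -0.1, -1.9]
finger_gap: 0.0097
clock: 9.32
tcp_pos: [0.5634, 0.0117, 0.0452]
orientation: [-0.0, 0.725, -0.689, 0.0]
wrist_force: [-0.6, 0.5, -0.3]
finger_gap: 0.01
clock: 9.57
tcp_pos: [0.5635, 0.0097, 0.0452]
orientation: [0.0, 0.725, -0.689, -0.0]
wrist_force: [-2.0, 0.0, 0.0]
finger_gap: 0.0097
clock: 9.82
tcp_pos: [0.5636, 0.0077, 0.0452]
orientation: [0.0, 0.725, -0.689, 0.0]
wrist_force: [-1.7, -0.5, -1.0]
finger_gap: 0.0101
clock: 10.07
tcp_pos: [0.5637, 0.0057, 0.0452]
orientation: [0.0, 0.725, -0.689, 0.0]
wrist_force: [-1.4, -0.3, -0.8]
finger_gap: 0.0101
```

```bash
cat > ck.py <<'E'
import sys
from workcell import get_state
s=get_state();f=s["wrist_force"];print("y %.4f F %.1f %.1f %.1f"%(s["tcp_pos"][1],*f));sys.exit(f[1]>float(sys.argv[1]))
E
m(){ python3 ck.py $1; }
python3 -m crank '{"travel":[[0.025,0,0],[0.025,0,0]],"turn":[0,0]}' >/dev/null; m 2.5 && python3 -m crank '{"travel":[[0.025,0,0],[0.025,0,0]],"turn":[0,0]}' >/dev/null; m 2.5 && python3 -m crank '{"travel":[[0.025,0,0],[0.025,0,0]],"turn":[0,0]}' >/dev/null; m 2.5 && python3 -m crank '{"travel":[[0.025,0,0],[0.025,0,0]],"turn":[0,0]}' >/dev/null; m 2.5
```

```text
y 0.0047 F -2.0 -0.1 -0.5
y 0.0047 F -2.0 -0.1 -0.5
y 0.0047 F -2.0 -0.1 -0.5
y 0.0047 F -2.0 -0.1 -0.5False
False
False
False
```

```bash
sed -i 's/sys.exit(f\[1\]>float(sys.argv\[1\]))/sys.exit(int(f[1]>float(sys.argv[1])))/' ck.py
m(){ python3 ck.py $1; }
python3 -m crank '{"travel":[[0.025,0,0],[0.025,0,0]],"turn":[0,0]}' >/dev/null; m 2.5 && python3 -m crank '{"travel":[[0.025,0,0],[0.025,0,0]],"turn":[0,0]}' >/dev/null && m 2.5 && python3 -m crank '{"travel":[[0.025,0,0],[0.025,0,0]],"turn":[0,0]}' >/dev/null && m 2.5 && python3 -m crank '{"travel":[[0.025,0,0],[0.025,0,0]],"turn":[0,0]}' >/dev/null && m 2.5
```

```text
y 0.0037 F -1.4 1.2 -0.6
y 0.0028 F -1.2 0.8 0.5
y 0.0021 F -2.6 2.3 -0.1
y 0.0014 F -1.7 3.3 -0.9
```

```bash
m(){ python3 ck.py $1; }
python3 -m crank '{"travel":[[0,0,0],[0,0,0]],"turn":[0,0]}' >/dev/null; m 9 && python3 -m crank '{"travel":[[0.015,0,0],[0.015,0,0]],"turn":[0,0]}' >/dev/null && m 7 && python3 -m crank '{"travel":[[0.015,0,0],[0.015,0,0]],"turn":[0,0]}' >/dev/null && m 7 && python3 -m crank '{"travel":[[0.015,0,0],[0.015,0,0]],"turn":[0,0]}' >/dev/null && m 7&& python3 -m crank '{"travel":[[0.015,0,0],[0.015,0,0]],"turn":[0,0]}' >/dev/null && m 7
```

```text
y 0.0012 F -2.4 4.4 -0.1
y 0.0010 F -1.9 6.5 1.3
y 0.0008 F -2.1 6.0 0.2
y 0.0003 F -2.1 6.2 -0.7
y -0.0003 F -1.4 6.2 -0.2
```

Force plateaus at about 6 N while the bar still advances, so that's the ball. I'll continue with a 9 N limit.

```bash
m(){ python3 ck.py 8.3; }
python3 -m crank '{"travel":[[0.015,0,0],[0.015,0,0]],"turn":[0,0]}' >/dev/null; m && python3 -m crank '{"travel":[[0.015,0,0],[0.015,0,0]],"turn":[0,0]}' >/dev/null && m && python3 -m crank '{"travel":[[0.015,0,0],[0.015,0,0]],"turn":[0,0]}' >/dev/null && m && python3 -m crank '{"travel":[[0.015,0,0],[0.015,0,0]],"turn":[0,0]}' >/dev/null && m && python3 -m crank '{"travel":[[0.015,0,0],[0.015,0,0]],"turn":[0,0]}' >/dev/null && m && python3 -m crank '{"travel":[[0.015,0,0],[0.015,0,0]],"turn":[0,0]}' >/dev/null && m && python3 -m crank '{"travel":[[0.015,0,0],[0.015,0,0]],"turn":[0,0]}' >/dev/null && m && python3 -m crank '{"travel":[[0.015,0,0],[0.015,0,0]],"turn":[0,0]}' >/dev/null && m && python3 -m crank '{"travel":[[0.015,0,0],[0.015,0,0]],"turn":[0,0]}' >/dev/null && m && python3 -m crank '{"travel":[[0.015,0,0],[0.015,0,0]],"turn":[0,0]}' >/dev/null && m
```

```text
y -0.0009 F -2.0 7.7 0.6
y -0.0016 F -2.1 6.2 -0.0
y -0.0022 F -1.5 5.6 0.1
y -0.0028 F -2.5 5.9 -0.2
y -0.0034 F -2.8 7.0 -0.7
y -0.0040 F -2.1 6.7 0.0
y -0.0046 F -1.4 6.7 0.2
y -0.0052 F -2.2 6.0 0.1
y -0.0059 F -1.7 6.7 -0.4
y -0.0064 F -2.5 7.1 -0.1
```

```bash
m(){ python3 ck.py 8.6; }
python3 -m crank '{"travel":[[0.015,0,0],[0.015,0,0]],"turn":[0,0]}' >/dev/null; m && python3 -m crank '{"travel":[[0.015,0,0],[0.015,0,0]],"turn":[0,0]}' >/dev/null && m && python3 -m crank '{"travel":[[0.015,0,0],[0.015,0,0]],"turn":[0,0]}' >/dev/null && m && python3 -m crank '{"travel":[[0.015,0,0],[0.015,0,0]],"turn":[0,0]}' >/dev/null && m && python3 -m crank '{"travel":[[0.015,0,0],[0.015,0,0]],"turn":[0,0]}' >/dev/null && m && python3 -m crank '{"travel":[[0.015,0,0],[0.015,0,0]],"turn":[0,0]}' >/dev/null && m && python3 -m crank '{"travel":[[0.015,0,0],[0.015,0,0]],"turn":[0,0]}' >/dev/null && m && python3 -m crank '{"travel":[[0.015,0,0],[0.015,0,0]],"turn":[0,0]}' >/dev/null && m && python3 -m crank '{"travel":[[0.015,0,0],[0.015,0,0]],"turn":[0,0]}' >/dev/null && m && python3 -m crank '{"travel":[[0.015,0,0],[0.015,0,0]],"turn":[0,0]}' >/dev/null && m && python3 -m crank '{"travel":[[0.015,0,0],[0.015,0,0]],"turn":[0,0]}' >/dev/null && m && python3 -m crank '{"travel":[[0.015,0,0],[0.015,0,0]],"turn":[0,0]}' >/dev/null && m && python3 -m crank '{"travel":[[0.015,0,0],[0.015,0,0]],"turn":[0,0]}' >/dev/null && m && python3 -m crank '{"travel":[[0.015,0,0],[0.015,0,0]],"turn":[0,0]}' >/dev/null && m; python3 go.py .56 0 .046 272.9
```

```text
y -0.0070 F -2.2 6.5 0.4
y -0.0076 F -2.8 7.2 0.1
y -0.0082 F -2.4 8.0 0.4
y -0.0088 F -2.7 6.2 -0.0
y -0.0094 F -2.1 6.4 0.6
y -0.0100 F -1.4 6.7 0.2
y -0.0106 F -2.2 6.9 -0.0
y -0.0112 F -1.8 6.0 0.7
y -0.0118 F -1.7 6.5 0.7
y -0.0124 F -1.7 6.4 0.0
y -0.0130 F -2.1 6.1 0.6
y -0.0136 F -2.2 6.2 -0.3
y -0.0142 F -2.7 6.5 0.7
y -0.0149 F -2.2 6.7 -0.0
travel [-0.377  0.094 -0.02 ] turn 0.001 | yaw -87.06 z [-0.     0.002 -1.   ] tcp [ 0.5645 -0.0149  0.0451] j [-0.17  0.42 -0.28  0.87  0.   -1.79] F [-2.2  6.7 -0. ] gap 0.0099 t 15.73
```

```bash
m(){ python3 ck.py 8.6; }
python3 -m crank '{"travel":[[0.015,0,0],[0.015,0,0]],"turn":[0,0]}' >/dev/null; m && python3 -m crank '{"travel":[[0.015,0,0],[0.015,0,0]],"turn":[0,0]}' >/dev/null && m && python3 -m crank '{"travel":[[0.015,0,0],[0.015,0,0]],"turn":[0,0]}' >/dev/null && m && python3 -m crank '{"travel":[[0.015,0,0],[0.015,0,0]],"turn":[0,0]}' >/dev/null && m && python3 -m crank '{"travel":[[0.015,0,0],[0.015,0,0]],"turn":[0,0]}' >/dev/null && m && python3 -m crank '{"travel":[[0.015,0,0],[0.015,0,0]],"turn":[0,0]}' >/dev/null && m && python3 -m crank '{"travel":[[0.015,0,0],[0.015,0,0]],"turn":[0,0]}' >/dev/null && m && python3 -m crank '{"travel":[[0.015,0,0],[0.015,0,0]],"turn":[0,0]}' >/dev/null && m && python3 -m crank '{"travel":[[0.015,0,0],[0.015,0,0]],"turn":[0,0]}' >/dev/null && m && python3 -m crank '{"travel":[[0.015,0,0],[0.015,0,0]],"turn":[0,0]}' >/dev/null && m && python3 -m crank '{"travel":[[0.015,0,0],[0.015,0,0]],"turn":[0,0]}' >/dev/null && m && python3 -m crank '{"travel":[[0.015,0,0],[0.015,0,0]],"turn":[0,0]}' >/dev/null && m && python3 -m crank '{"travel":[[0.015,0,0],[0.015,0,0]],"turn":[0,0]}' >/dev/null && m && python3 -m crank '{"travel":[[0.015,0,0],[0.015,0,0]],"turn":[0,0]}' >/dev/null && m && python3 -m crank '{"travel":[[0.015,0,0],[0.015,0,0]],"turn":[0,0]}' >/dev/null && m && python3 -m crank '{"travel":[[0.015,0,0],[0.015,0,0]],"turn":[0,0]}' >/dev/null && m ; python3 go.py .56 0 .046 272.9
```

```text
y -0.0154 F -1.9 5.8 0.1
y -0.0160 F -2.2 7.0 0.4
y -0.0166 F -3.1 7.0 0.3
y -0.0172 F -2.7 6.7 0.5
y -0.0178 F -0.8 6.4 0.4
y -0.0184 F -2.7 5.8 0.3
y -0.0190 F -2.3 7.0 0.2
y -0.0196 F -1.8 7.3 0.2
y -0.0202 F -2.3 6.5 0.2
y -0.0208 F -2.0 6.9 -0.1
y -0.0209 F -1.4 9.5 1.4
travel [-0.528  0.092 -0.021] turn 0.001 | yaw -87.04 z [-0.     0.003 -1.   ] tcp [ 0.5648 -0.0209  0.0451] j [-0.18  0.42 -0.28  0.87  0.   -1.8 ] F [-1.4  9.5  1.4] gap 0.0098 t 17.57
```

```bash
python3 -m crank '{"travel":[[0,0,0],[0,0,0]],"turn":[0,0]}' >/dev/null; python3 ck.py 8;python3 -m crank '{"travel":[[0.007,0,0],[0.007,0,0]],"turn":[0,0]}' >/dev/null; python3 ck.py 8
```

```text
y -0.0209 F -1.6 8.8 0.1
y -0.0209 F -2.6 9.1 0.1
```

```bash
python3 -m crank '{"travel":[[0.01,0,0],[0.01,0,0],[0.01,0,0]],"turn":[0,0,0]}' >/dev/null; python3 ck.py 8
```

```text
y -0.0210 F -1.2 11.5 0.5
```

Contact confirmed: the position held at y=-0.0209 while the force climbed from 6.5 to 11.5 N. I'll unload slightly, release and retreat upward.

```bash
python3 -m crank '{"travel":[[-0.015,0,0],[-0.03,0,0],[-0.03,0,0]],"turn":[0,0,0]}' ; python3 -m crank '{"travel":[[0,0,0],[0,0,0],[0,0,0],[0,0,0],[0,0,0]],"turn":[0,0,0,0,0]}' 45 60;  python3 -m crank '{"travel":[[0,0,-0.3],[0,0,-0.9],[0,0,-1.8],[0,0,-2.7],[0,0,-3.5]],"turn":[0,0,0,0,0]}'; python3 -m crank '{"travel":[[0,0,-0.8],[0,0,-1],[0,0,-1],[0,0,-1]],"turn":[0,0,0,0]}'; python3 go.py .46 -.18 .225 280
python3 - <<'E'
from h import *
import pickle
D={n:[read_camera(n) for _ in range(2)] for n in("top","scene")}
pickle.dump(D,open("E.pkl","wb"))
out=[]
for n,(x,y) in (("top",(230,165)),("scene",(215,175))):
    c=np.mean([d["image"] for d in D[n]],0)[y:y+100,x:x+80,::-1]; out.append(cv2.resize(c,None,fx=5,fy=5,interpolation=cv2.INTER_CUBIC))
cv2.imwrite("pics/r.png",np.clip(np.hstack(out)*1.5,0,255).astype(np.uint8))
E
```

```text
clock: 18.4
tcp_pos: [0.5648, -0.0209, 0.0451]
orientation: [-0.0, 0.725, -0.689, -0.001]
wrist_force: [-2.0, 6.4, -0.8]
finger_gap: 0.0102
clock: 18.82
tcp_pos: [0.5656, -0.0225, 0.0455]
orientation: [-0.0, 0.725, -0.689, 0.001]
wrist_force: [0.7, -0.4, -0.3]
finger_gap: 0.045
clock: 19.23
tcp_pos: [0.5652, -0.0223, 0.1873]
orientation: [-0.0, 0.725, -0.689, 0.0]
wrist_force: [1.4, -0.0, 0.4]
finger_gap: 0.0449
clock: 19.57
tcp_pos: [0.5653, -0.0222, 0.225]
orientation: [-0.0, 0.725, -0.689, 0.0]
wrist_force: [-0.6, -0.1, 0.5]
finger_gap: 0.0451
travel [ 3.809  2.827 -0.   ] turn -0.124 | yaw -87.12 z [ 0.001 -0.    -1.   ] tcp [ 0.5653 -0.0222  0.225 ] j [-0.18  0.3   0.01  1.28 -0.   -1.8 ] F [-0.6 -0.1  0.5] gap 0.0451 t 19.57
```

View pics/r.png

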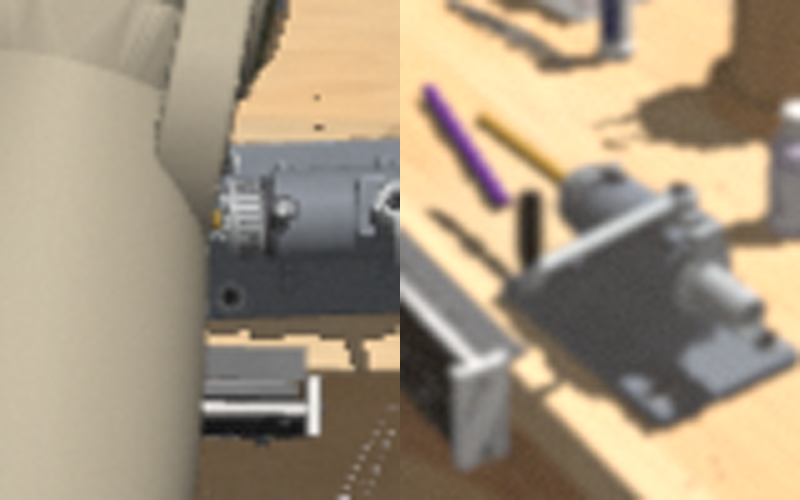

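The picture shows the bar seated in the mouth (brass at (520,145) running into the nose) and the lever still open, with the knob at (530,225). Next I'll cage the knob.

```bash
python3 -m crank '{"travel":[[0.4,0.3,0],[0.9,0.7,0],[1.5,1.1,0],[2.2,1.6,0],[2.9,2.1,0]],"turn":[0.12,0.24,0.36,0.48,0.6]}' 35 30; python3 go.py .463 -.178 .225 188.8
```

```text
clock: 20.18
tcp_pos: [0.4857, -0.1424, 0.2237]
orientation: [-0.001, -0.487, 0.874, 0.001]
wrist_force: [0.2, -0.5, -0.0]
finger_gap: 0.0352
travel [ 1.055  0.015 -0.032] turn 0.863 | yaw -121.75 z [-0.002  0.001 -1.   ] tcp [ 0.4857 -0.1424  0.2237] j [-0.44  0.18 -0.14  1.25  0.   -1.46] F [ 0.2 -0.5 -0. ] gap 0.0352 t 20.18
```

```bash
python3 - <<'E'
from h import *
import pickle
E=pickle.load(open("E.pkl","rb"));S=E["scene"][0]
k=lambda x,y:(215+(x+.5)/5-.5,175+(y+.5)/5-.5)
P=np.array([.5718,-.1614])
for a in(182.9,185,187,188.8,191):
    d=P+.11*np.array([np.cos(np.radians(a)),np.sin(np.radians(a))])
    print(a,d.round(4),((proj(S,[[*d,.154],[*d,.112]])-[215,175]+.5)*5-.5).round(0).tolist())
E
```

```text
182.9 [ 0.4619 -0.167 ] [[113.0, 181.0], [113.0, 250.0]]
185 [ 0.4622 -0.171 ] [[117.0, 184.0], [118.0, 254.0]]
187 [ 0.4626 -0.1748] [[122.0, 187.0], [122.0, 257.0]]
188.8 [ 0.4631 -0.1782] [[126.0, 190.0], [126.0, 260.0]]
191 [ 0.4638 -0.1824] [[132.0, 193.0], [132.0, 263.0]]
```

```bash
python3 -m crank '{"travel":[[0.3,0,0],[0.6,0,0],[0.8,0,0],[0.9,0,0],[0.9,0,0]],"turn":[0.12,0.24,0.36,0.48,0.6]}' 35 30;python3 -m crank '{"travel":[[0,0,0],[0,0,0],[0,0,0],[0,0,0]],"turn":[0.12,0.24,0.24,0.24]}'; python3 go.py .463 -.178 .119 188.8
```

```text
clock: 20.6
tcp_pos: [0.4671, -0.1733, 0.2238]
orientation: [-0.001, -0.205, 0.979, 0.001]
wrist_force: [0.6, -0.3, 1.1]
finger_gap: 0.0353
clock: 20.93
tcp_pos: [0.4678, -0.1725, 0.2242]
orientation: [-0.001, -0.092, 0.996, 0.001]
wrist_force: [0.3, 0.7, -0.5]
finger_gap: 0.0353
travel [ 0.139 -0.117  2.63 ] turn 0.031 | yaw -169.43 z [-0.002  0.001 -1.   ] tcp [ 0.4678 -0.1725  0.2242] j [-0.51  0.17 -0.16  1.24  0.   -0.7 ] F [ 0.3  0.7 -0.5] gap 0.0353 t 20.93
```

```bash
python3 -m crank '{"travel":[[0.14,-0.12,0],[0.14,-0.12,0.4],[0.14,-0.12,0.9],[0.14,-0.12,1.3],[0.14,-0.12,1.5]],"turn":[0.03,0.03,0.03,0.03,0.03]}'; python3 -m crank '{"travel":[[0,0,0.3],[0,0,0.6],[0,0,0.9],[0,0,1.08],[0,0,1.08]],"turn":[0,0,0,0,0]}'; python3 go.py .463 -.178 .119 188.8
python3 - <<'E'
from h import *
c=read_camera("scene")["image"][155:255,215:295,::-1]
t=read_camera("top")["image"][165:265,260:340,::-1]
cv2.imwrite("pics/k.png",np.clip(cv2.resize(np.hstack([t,c]),None,fx=5,fy=5,interpolation=cv2.INTER_CUBIC)*1.5,0,255).astype(np.uint8))
E
```

```text
clock: 21.35
tcp_pos: [0.4623, -0.1782, 0.1631]
orientation: [-0.001, -0.076, 0.997, 0.001]
wrist_force: [-0.4, 0.5, 0.7]
finger_gap: 0.0348
clock: 21.77
tcp_pos: [0.4626, -0.1781, 0.1206]
orientation: [-0.001, -0.076, 0.997, 0.001]
wrist_force: [-0.1, -0.5, -0.9]
finger_gap: 0.0349
travel [-0.011  0.001  0.04 ] turn -0.002 | yaw -171.32 z [-0.002  0.001 -1.   ] tcp [ 0.4626 -0.1781  0.1206] j [-0.53  0.23 -0.35  1.    0.   -0.68] F [-0.1 -0.5 -0.9] gap 0.0349 t 21.77
```

View pics/k.png

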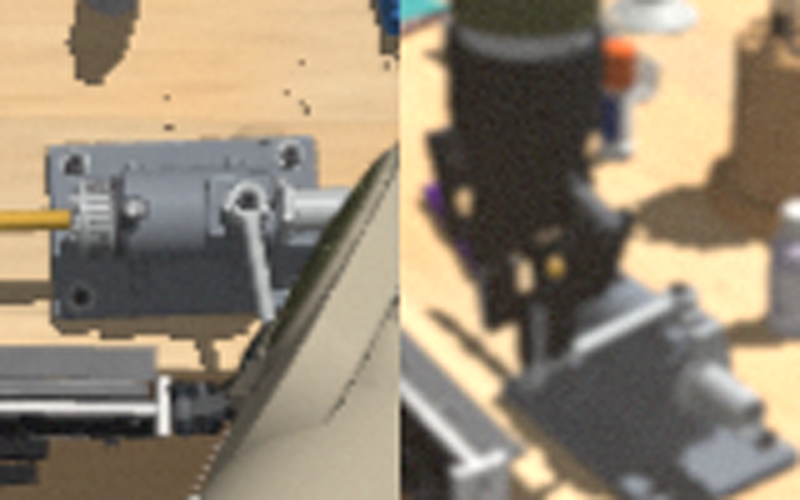

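The picture shows the fingers straddling the knob at about (535,335). The top view has the bar seated in the nose at (70,218). I'll narrow the cage and swing.

```bash
python3 -m crank '{"travel":[[0,0,0],[0,0,0],[0,0,0]],"turn":[0,0,0]}' 19 20; python3 -m crank '{"travel":[[-0.014,-0.275,0],[-0.055,-0.546,0],[-0.123,-0.813,0],[-0.217,-1.071,0],[-0.337,-1.318,0]],"turn":[-0.1,-0.2,-0.3,-0.4,-0.5]}';  python3 go.py .548 -.269 .12 257.4
```

```text
clock: 22.12
tcp_pos: [0.4642, -0.1792, 0.1228]
orientation: [0.001, -0.075, 0.997, -0.001]
wrist_force: [0.1, -1.7, 0.8]
finger_gap: 0.019
clock: 22.53
tcp_pos: [0.4839, -0.2271, 0.1223]
orientation: [-0.0, -0.323, 0.947, 0.002]
wrist_force: [-3.0, 5.4, 4.1]
finger_gap: 0.0192
travel [-0.63  -1.808  0.052] turn -0.694 | yaw -142.36 z [-0.002  0.003 -1.   ] tcp [ 0.4839 -0.2271  0.1223] j [-0.59  0.3  -0.25  1.03  0.   -1.25] F [-3.   5.4  4.1] gap 0.0192 t 22.53
```

Lever moving (~6 N). Continue.

```bash
python3 -m crank '{"travel":[[-0.014,-0.275,0],[-0.055,-0.546,0],[-0.123,-0.813,0],[-0.217,-1.071,0],[-0.337,-1.318,0]],"turn":[-0.1,-0.2,-0.3,-0.4,-0.5]}';  python3 go.py .548 -.269 .12 257.4;  python3 -m crank '{"travel":[[-0.005,-0.165,0],[-0.02,-0.329,0],[-0.045,-0.494,0],[-0.045,-0.494,0]],"turn":[-0.06,-0.12,-0.18,-0.18]}';  python3 go.py .548 -.269 .12 257.4
```

```text
clock: 22.95
tcp_pos: [0.5259, -0.2615, 0.1222]
orientation: [-0.001, -0.546, 0.838, 0.002]
wrist_force: [-5.4, 2.9, 5.3]
finger_gap: 0.0188
travel [-0.052 -0.581  0.053] turn -0.195 | yaw -113.77 z [-0.004  0.002 -1.   ] tcp [ 0.5259 -0.2615  0.1222] j [-0.6   0.39 -0.11  1.07 -0.   -1.75] F [-5.4  2.9  5.3] gap 0.0188 t 22.95
clock: 23.28
tcp_pos: [0.5458, -0.2686, 0.1222]
orientation: [-0.001, -0.618, 0.786, 0.001]
wrist_force: [-2.9, -0.5, 2.2]
finger_gap: 0.0193
travel [-0.003 -0.055  0.054] turn -0.018 | yaw -103.62 z [-0.002  0.001 -1.   ] tcp [ 0.5458 -0.2686  0.1222] j [-0.59  0.43 -0.06  1.09 -0.   -1.92] F [-2.9 -0.5  2.2] gap 0.0193 t 23.28
```

```bash
python3 -m crank '{"travel":[[0,-0.05,0],[0,-0.1,0],[0,-0.1,0]],"turn":[-0.02,-0.04,-0.04]}'; python3 -m crank '{"travel":[[0,-0.05,0],[0,-0.1,0],[0,-0.1,0]],"turn":[0,0,0]}'
```

```text
clock: 23.53
tcp_pos: [0.549, -0.2693, 0.1221]
orientation: [-0.001, -0.633, 0.774, 0.001]
wrist_force: [-4.6, 0.5, 2.4]
finger_gap: 0.019
clock: 23.78
tcp_pos: [0.5502, -0.2696, 0.122]
orientation: [-0.003, -0.632, 0.775, 0.003]
wrist_force: [-12.2, 1.5, 6.8]
finger_gap: 0.0187
```

```bash
python3 -m crank '{"travel":[[0,-0.05,0],[0,-0.1,0],[0,-0.1,0]],"turn":[0,0,0]}'; python3 go.py .54 -.26 .12 257
```

```text
clock: 24.03
tcp_pos: [0.5503, -0.2696, 0.1218]
orientation: [-0.005, -0.632, 0.775, 0.006]
wrist_force: [-24.4, 1.8, 13.9]
finger_gap: 0.0192
travel [-0.184  0.3    0.049] turn 0.024 | yaw -101.6 z [-0.015  0.002 -1.   ] tcp [ 0.5503 -0.2696  0.1218] j [-0.58  0.45 -0.03  1.11 -0.01 -1.95] F [-24.4   1.8  13.9] gap 0.0192 t 24.03
```

```bash
python3 -m crank '{"travel":[[0,0.1,0],[0,0.18,0],[0,0.18,0]],"turn":[0,0,0]}'; python3 -m crank '{"travel":[[0,0,0],[0,0,0],[0,0,0]],"turn":[0,0,0]}' 35;  python3 -m crank '{"travel":[[0,0,-0.3],[0,0,-0.9],[0,0,-1.7],[0,0,-2.5],[0,0,-2.8]],"turn":[0,0,0,0,0]}'; python3 -m crank '{"travel":[[-1,-0.3,0],[-1.8,-0.6,0],[-2.6,-0.9,0],[-3.4,-1.2,0],[-3.4,-1.2,0]],"turn":[0,0,0,0,0]}'; python3 go.py .35 -.3 .25 257
```

```text
clock: 24.28
tcp_pos: [0.5501, -0.2696, 0.1222]
orientation: [-0.0, -0.633, 0.774, 0.0]
wrist_force: [-4.2, -0.2, 1.3]
finger_gap: 0.019
clock: 24.53
tcp_pos: [0.5519, -0.27, 0.1221]
orientation: [0.0, -0.633, 0.774, -0.001]
wrist_force: [0.1, -0.1, 0.4]
finger_gap: 0.0352
clock: 24.95
tcp_pos: [0.5531, -0.2708, 0.2389]
orientation: [0.001, -0.633, 0.774, -0.003]
wrist_force: [1.0, -0.6, 1.2]
finger_gap: 0.0347
clock: 25.37
tcp_pos: [0.6281, -0.1408, 0.2338]
orientation: [0.001, -0.635, 0.772, 0.0]
wrist_force: [-0.7, -0.9, -0.3]
finger_gap: 0.035
travel [ 5.242  6.056 -0.428] turn 0.033 | yaw -101.09 z [ 0.002  0.002 -1.   ] tcp [ 0.6281 -0.1408  0.2338] j [-0.35  0.45  0.25  1.37  0.   -1.72] F [-0.7 -0.9 -0.3] gap 0.035 t 25.37
```

```bash
python3 -m crank '{"travel":[[0.4,0.4,-0.2],[1,1.1,-0.4],[1.7,1.8,-0.4],[2.4,2.5,-0.4],[3.1,3.2,-0.4]],"turn":[0,0,0,0,0]}'; python3 -m crank '{"travel":[[0.7,0.7,0],[1.4,1.5,0],[2,2.1,0],[2,2.1,0],[2,2.1,0]],"turn":[0,0,0,0,0]}';
python3 - <<'E'
from h import *
import pickle
T,S=read_camera("top"),read_camera("scene");pickle.dump((T,S),open("F.pkl","wb"))
c=S["image"][170:270,215:295,::-1]
t=T["image"][165:265,240:320,::-1]
cv2.imwrite("pics/f.png",np.clip(cv2.resize(np.hstack([t,c]),None,fx=5,fy=5,interpolation=cv2.INTER_CUBIC)*1.5,0,255).astype(np.uint8))
C=pickle.load(open("C.pkl","rb"))
d=np.abs(T["image"].astype(int)-C["top"]["image"]).max(2); 
cv2.imwrite("pics/full.png",cv2.resize(np.vstack([T["image"][150:300,:,::-1],S["image"][100:300,:,::-1]]),(700,480)))
E
```

```text
clock: 25.78
tcp_pos: [0.4741, -0.2429, 0.2501]
orientation: [0.0, -0.634, 0.774, -0.001]
wrist_force: [0.2, -1.5, 0.5]
finger_gap: 0.0348
clock: 26.2
tcp_pos: [0.3757, -0.3054, 0.2504]
orientation: [0.0, -0.632, 0.775, -0.001]
wrist_force: [0.5, 0.7, 0.0]
finger_gap: 0.0354
```

View pics/f.png

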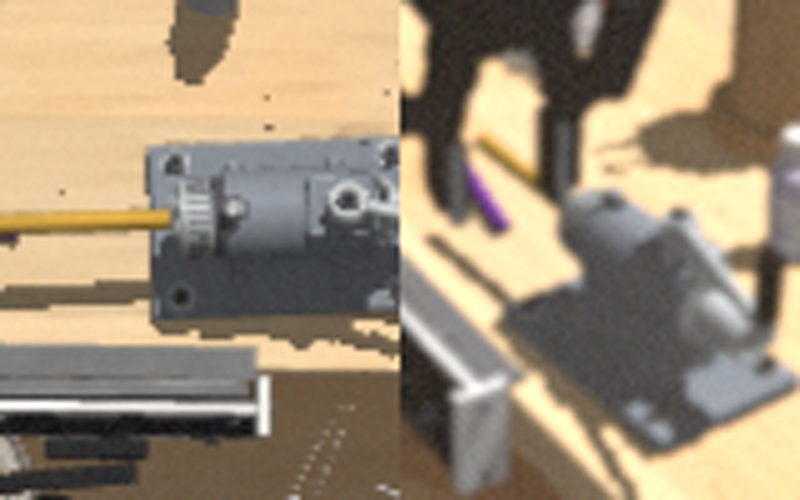

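View pics/full.png

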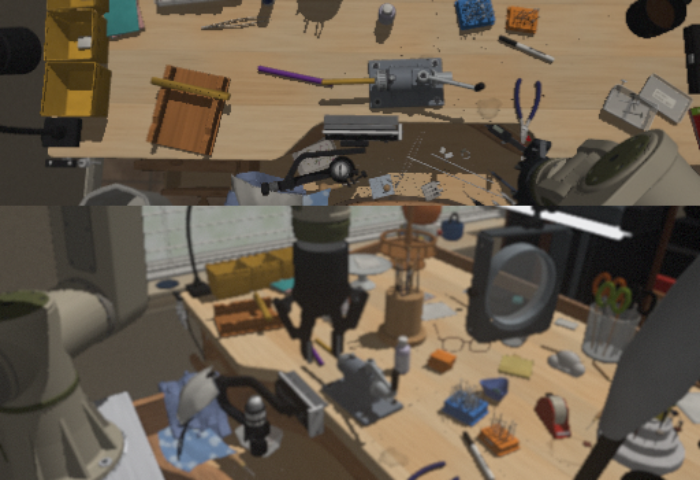

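The pictures show the lever closed, pointing along -y with the knob at (480,86) in the wide view. The bar is in the mouth, the hex bar is in the rest at (190,88), and the cutter at (527,105) and other items are untouched.

```bash
python3 -c "
from workcell import *
print(hand_in())"
```

```text
the job is handed in; nothing more can be done
None
```

The round brass bar is in the collet against its depth stop, and the lever is fully closed on it. I handed the job in at about 26 s; no verdict was given.

- **Feed:** the ball dragged at about 6.5 N. The stop came at roughly 60 mm: the tool stayed at y = -0.021 m while the force rose to 11.5 N, below the stop's 15 N slip limit. I then let go of the bar.
- **Clamping:** I swung the lever with the fingers loosely round the knob until the force rose to about 28 N at the end stop. From the fingers, the lever stood at about 259°, against 257° expected for fully closed.
- **Last pictures:** the bar is in the mouth and the lever points nearly along -y. The hex bar is still in the rest, the cutter looks unmoved, and the robot is clear of everything. I did not check the glue stick closely in the last view; the arm never worked near it.
- **Disagreements:**
  - The scene camera put the held bar about 4 mm higher than the arm reading did. I went by the arm reading, and the bar entered with side forces under about 3 N.
  - The gripper read about 10 mm on the 12 mm bar, and I did not find out why.
  - I made one retreat move the wrong way, over the collet at about 0.23 m height. It touched nothing.

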